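Clear a spent test cassette into the discard chute

TASK

Open the shutter of the discard station fully by its knob. Then press closed fingertips lightly (never harder than about 20 N) on the spent test cassette - the flat one with the long window - and slide it out of its lane, past the sprung catch and off the ledge, so that it drops through the open mouth into the bin. Finally slide the shutter fully shut again, leaving the check cassette with the four round dots where it lies in the other lane and not disturbing the timer or the brown bottle.

Things in the scene. Friction and masses are not known exactly. Their poses are not given: they have to be found in the camera images.
- station: grey fixed discard station, 280 x 112 x 92 mm, on the worktop, position and turn vary. Origin: worktop level, midway across, right under the ledge's edge; z up; +x the way cassettes slide off. Ledge: x -95 to 0 mm, top at z = 80 mm. Mouth: x 0 to 88, |y| < 47. Bin, open at the top: x 88 to 179. Shutter rails: |y| 47 to 56, x 0 to 185, up to z = 83.5
- ledge_edge (a point): middle of the ledge's edge, at ledge height. Behind it two lanes, 30 mm wide, centre lines at station y = +23 and -23 mm; cassettes stand 3 mm above the lane walls (y -8 to 8, |y| 38 to 56). Each lane's metal bed is a sprung plate hinged along this edge: pressed 55 mm behind the edge it gives about 1 mm per 7 N, near the edge it hardly gives. Cassettes slide on it with friction 0.2
- back_stop (a point): top front edge, midway across, of the wall that closes the lanes behind: station x -95 to -86 mm, top at z = 92 mm (4 mm above the cassettes' tops). It stands 3 mm behind the cassettes, too close to push them from behind
- catch_left (a point): the steel nose of the sprung catch in the outer wall of the y = +23 lane (station x -52, y +34 mm), 5 mm proud, sitting in the cassette's side notch. A sliding force of about 6 N pulls the cassette out of it (a press of about 14 N gives that); it then rubs lightly until the cassette's rear end has passed
- catch_right (a point): the steel nose of the sprung catch in the outer wall of the y = -23 lane (station x -52, y -34 mm), 5 mm proud, sitting in the cassette's side notch. A sliding force of about 6 N pulls the cassette out of it (a press of about 14 N gives that); it then rubs lightly until the cassette's rear end has passed
- bin_floor (a point): middle of the bin's floor, 5 mm over the worktop. Under the mouth a slope falls from station z = 50 mm at the ledge to this floor. Side walls rise to z = 80 mm, the end wall (x 179 to 185) to 74 mm
- test_cassette: spent test cassette: flat white block 76 (x) x 28 (y) x 8 (z) mm, 24 to 42 g, with a long window with two dark lines and a round well on top, a notch in each long side. Origin: centre of its underside, under its centre of mass; x as the station's. Lies in either lane, front end 7 mm behind the edge. Once its centre is 8 to 15 mm past the edge it tips off when the fingers lift
- check_cassette: check cassette, stays where it is: same white block 76 x 28 x 8 mm with four round dark dots in a row and no window, in the other lane; origin at the centre of its underside
- shutter (a joint): travel of the flat metal shutter over the chute mouth: 0 m fully shut, 0.088 m fully open (moved along the station's +x, over the bin). Starts shut or up to 20 mm open, drags with about 1.5 N, stays where it is left, solid stops at both ends. Its top is at station z = 78 mm
- shutter_knob (a point): on the axis of the shutter's black upright round knob, 14 mm across (collar at its foot 18 mm across, 4 mm high), which stands from station z = 78 to 110 mm; the point is at z = 98 mm, 12 mm below its top, on the station's middle line, at station x = 78 mm plus the shutter's travel
- timer: small white bench timer 60 x 66 x 34 mm near the station, loose; origin at the centre of its underside
- stain_bottle: small brown bottle with white cap, 38 mm across, 78 mm high, loose, standing to the right of the station; origin at the centre of its underside
Things that resemble listed ones, but are neither listed nor needed, are in the scene too. Leave any yellow look-alike of the test_cassette alone.

How it is judged (in metres and radians):
On the way, in this order (a step that is already met when the one before it is completed fails the run):
1. the shutter is fully open with the test cassette still in its lane (value of joint shutter above 0.083 m and x of test_cassette in the frame of station below -0.035 m), for 0.1 s.
2. the test cassette has dropped through the mouth below the ledge, clear of the fingers (x of test_cassette in the frame of station between 0.005 and 0.18 m and z of test_cassette in the frame of station below 0.06 m and contact force between each of the arm, the fingers and test_cassette below 0.1 N), for 0.2 s.
At the end, for the whole second after the job is handed in: the test cassette lies at rest inside the station, down in the chute or bin below the ledge (its origin below station z = 60 mm); the shutter is shut to within 4 mm; the check cassette is within 5 mm, the timer and the bottle within 20 mm of where they were (value of joint shutter below 0.004 m and x of test_cassette in the frame of station between 0.005 and 0.18 m and y of test_cassette in the frame of station between -0.05 and 0.05 m and z of test_cassette in the frame of station below 0.06 m and linear speed of test_cassette below 0.02 m/s and distance of check_cassette from where it was at the start of the episode below 0.005 m and distance of each of timer, stain_bottle from where it was at the start of the episode below 0.02 m); the robot touches nothing.
It fails at once if the fingers press or squeeze the test cassette with more than 25 N in all (press and drag together) (contact force between any of the fingers, the arm and test_cassette above 25 N).
It fails at once if the check cassette is shifted in its lane (distance of check_cassette from where it was at the start of the episode above 0.006 m).
It fails at once if the timer or the bottle is knocked (distance of any of timer, stain_bottle from where it was at the start of the episode above 0.03 m).
It also fails if it takes over 64 s, if anything falls off the work surface, if the arm or the gripper's body presses on something with over 40 N, if the wrist force passes 120 N, or if a joint passes its speed limit or range.

ROBOT

A 6-joint arm with a two-finger parallel gripper is mounted at the origin on a cart in front of the work surface, level with it; the furniture and walls round the work are solid. World frame = base frame: x ahead of the robot, y to its left, z up, the work surface at z = 0. Lengths are in m, angles in degrees, forces in N, time in s.
With the tool pointing down it reaches from about 0.25 to 0.725 m from the base axis. Payload 9.7 kg.
Tool frame: the origin (TCP) lies at the very end of the fingers, on their centre line; the grasp point (between the pads) lies 19 mm behind it (bot.grip_point_offset is the z of the grasp point in the tool frame, in m); z points along the fingers, x is the direction in which the jaws open and shut, and the axes are right-handed (so a half turn about z gives the same grasp; the last joint's range is limited). The gripper opens to 85 mm and grips with 20 to 120 N. Pads are 22 mm wide; open, the fingers measure 114 mm over their backs; the gripper's body (76 mm by 85 mm) begins 54 mm behind the grasp point. The pads swing forward as they close: fully open they stand 13 mm farther back than shut.
Start: joints at [77.177, 4.979, 10.078, 95.1, 0, 90], TCP at [0.122, 0.536, 0.231] pointing down, gripper open.
Joint ranges: [-179.16, 179.16], [-48.56, 103.87], [-65.8, 70.77], [-126.05, 130.52], [-82.76, 87.17], [-180, 180]. Speed limits (degrees/s): [127.2, 127.2, 147.25, 180, 180, 180].

INTERFACE

Orientations are given as [roll, pitch, yaw] about the fixed x, y, z axes, in that order (R = Rz(yaw) Ry(pitch) Rx(roll)).
In Python, from workcell import get_obs, viewer, job_done, bot gives the robot as it stands.
- The arm moves only by the shell command python3 -m handwheel 'ROWS' [FORCE]. ROWS is JSON, a list of rows, each a list of 5 numbers: the closure, from 0 (fully open) to 1 (shut), then the shift along the world's x, y, z in m, then the turn about the world's z in degrees. A call has 1 to 5 rows; each row is the pose to reach, as a shift and turn from the pose measured when the call began; what a row does not reach only later rows make up. A row lasts 1/10 s, in which the tool goes at most 50 mm and 8.59 degrees, less where a joint would pass 70% of its speed; a pose out of reach is approached as far as the arm can. A call with a gripper value outside its range is refused whole. The fingers move at their own pace and stop on an object; FORCE is the grip in N (left out, the last holds). Time passes only in rows, so rows that repeat a pose let the fingers close. It gives the time, the measured TCP pose, the force and the opening at its end, in the units of the state.
- get_obs(): the state, without advancing time (a new reading comes with each control period).
- viewer.camera(name): name is "scene" or "top" or "wrist"; returns a dict with "color" (480x640x3 uint8, blue, green, red), "K" (3x3 intrinsics, pixels), "origin" and "orientation" of the camera in the world. Camera axes: x right, y down, z forward; pixel columns grow to the right and rows downward; lengths in m; the calibration is good to about 2 mm. A picture is of the moment at which its call begins. There is no depth.
- job_done(): hands the job in, once; it reports no verdict.
The state is a dict: "time": time; "q": joint angles; "qd": joint speeds; "joint_efforts": joint torques, N m; "ee_pos": TCP position; "tcp_rot": TCP orientation; "wrist_force": force on the tool from outside, world axes, zero at the start; "torque": the same for the moment, N m; "opening": finger opening in m.
Only numpy, scipy, OpenCV 4.12 (cv2) and the standard library are available. Lean on these libraries where they do the work, as an engineer would, in place of code of your own. Each camera call takes 0.05 s, during which the arm holds its last target.

## Working session

There is one attempt and no reset: what is moved stays moved. The work goes in short steps, Python scripts to look and compute and a shell command to move; the robot and the scene stay as the last step left them, time stands still between calls to the robot, and variables do not carry over. Pictures are saved under pics/ and viewed, and the job is handed in when it is done.

```bash
mkdir -p pics; ls; python3 - <<'E'
from workcell import get_obs, viewer
import cv2
print(get_obs())
for n in ["scene","top","wrist"]:
    c=viewer.camera(n); cv2.imwrite(f"pics/{n}0.png",c["color"]); print(n,c["K"],c["origin"],c["orientation"])
E
```

```text
pics
{'time': 0.0, 'q': array([7.71782025e+01, 5.01095702e+00, 1.00326024e+01, 9.51007955e+01,
       9.69066794e-04, 9.00014009e+01]), 'qd': array([-0.0050406 ,  0.07917985, -0.04600825, -0.04020265, -0.02170232,
        0.03165787]), 'joint_efforts': array([ 1.48554358e-03, -5.20400798e+01,  4.64785874e+01,  1.69294380e-02,
        7.93887375e-05, -5.71027982e-06]), 'ee_pos': array([0.1219955 , 0.53604295, 0.23056787]), 'tcp_rot': array([-1.79999033e+02,  7.91501778e-02,  7.71768016e+01]), 'wrist_force': array([-0.11135585,  0.81387103, -0.37916081]), 'torque': array([-0.00383639, -0.04327657, -0.00626627]), 'opening': 0.08556127667442351}
scene [[565.97444782   0.         331.02061133]
 [  0.         565.97444782 245.33987792]
 [  0.           0.           1.        ]] [-0.08567347 -0.80815894  0.63479646] [-1.15012998e+02 -1.03570473e-01 -3.07043148e+01]
top [[506.20684472   0.         321.4677462 ]
 [  0.         506.20684472 236.46410285]
 [  0.           0.           1.        ]] [0.33135443 0.19369482 1.11061075] [-1.70262487e+02  8.08913024e-03 -8.97979481e+01]
wrist [[423.78806362   0.         320.35028713]
 [  0.         423.78806362 238.22049702]
 [  0.           0.           1.        ]] [0.04764804 0.55320058 0.37308428] [1.62586756e+02 7.56930875e-02 7.71861369e+01]
```

View pics/scene0.png

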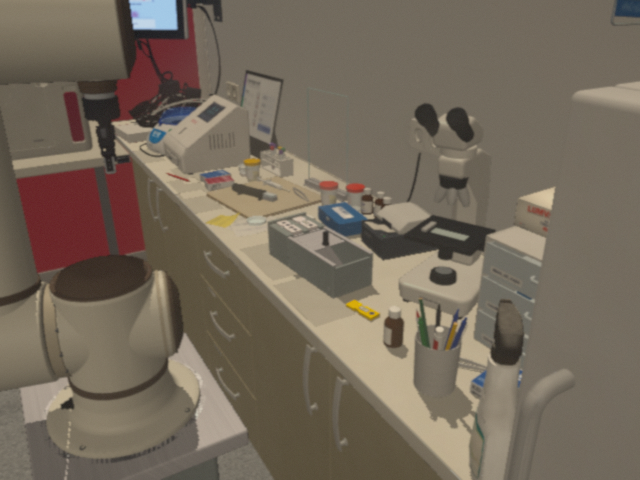

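View pics/top0.png

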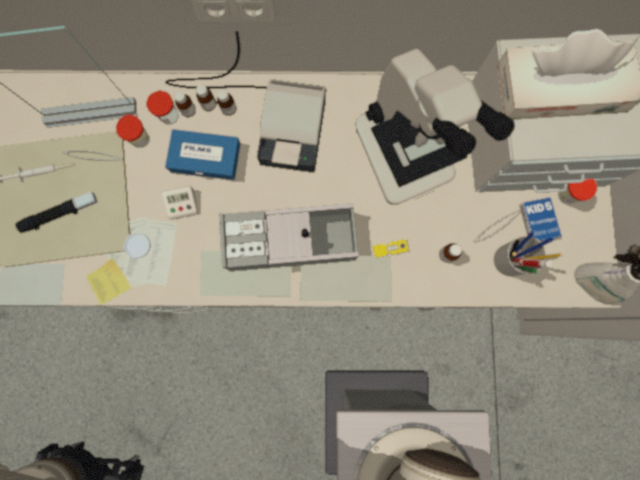

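View pics/wrist0.png

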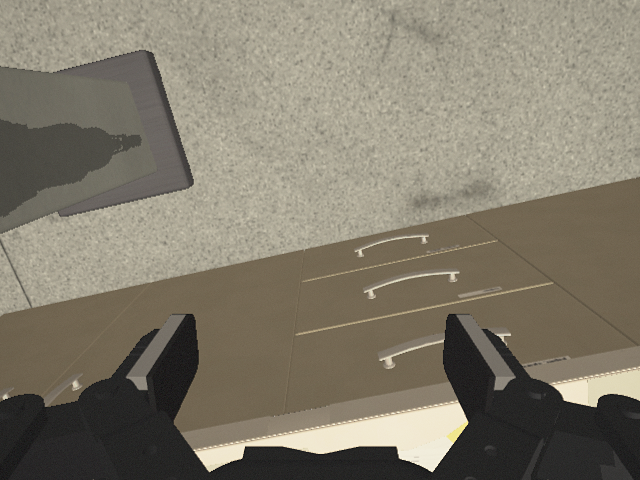

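The top view shows the station at about (288,238): ledge on the left, knob at (305,233), bin on the right. Station +x therefore points roughly along world −y. I'll enlarge it.

```bash
python3 - <<'E'
import cv2
a=cv2.imread("pics/top0.png")[195:280,205:420]
cv2.imwrite("pics/top0c.png",cv2.resize(a,None,fx=3.7,fy=3.7,interpolation=cv2.INTER_CUBIC))
a=cv2.imread("pics/scene0.png")[205:355,255:415]
cv2.imwrite("pics/scene0c.png",cv2.resize(a,None,fx=4,fy=4,interpolation=cv2.INTER_CUBIC))
E
```

```text
(no output)
```

View pics/top0c.png

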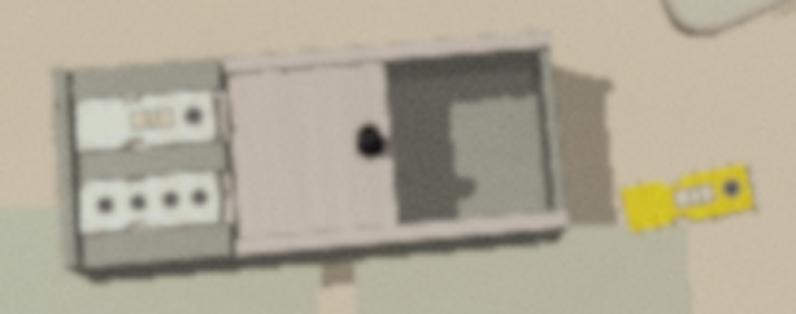

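View pics/scene0c.png

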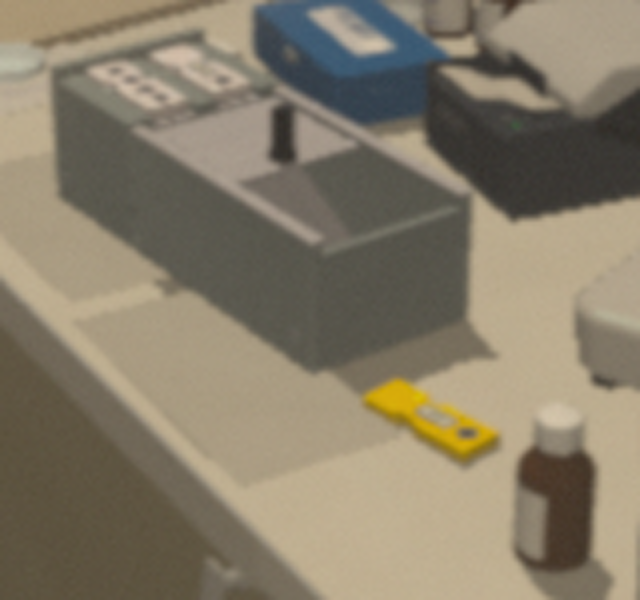

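Candidates in the top view:
- White block at (245,227), with a long window and a round well: this is the test cassette, in the far lane (station y=+23).
- White block at (246,250), with four dots: the check cassette.
- Yellow block at (393,247): a look-alike, to be left alone.

Next I'll measure positions.

```bash
cat > h.py <<'E'
import numpy as np, cv2
from scipy.spatial.transform import Rotation as R
def ray(c,uv,z):
    uv=np.atleast_2d(np.array(uv,float)); K=c["K"]
    d=np.c_[(uv-[K[0,2],K[1,2]])/[K[0,0],K[1,1]],np.ones(len(uv))]
    d=d@R.from_euler("xyz",c["orientation"],degrees=True).as_matrix().T
    o=np.array(c["origin"]); return o+d*((z-o[2])/d[:,2])[:,None]
def proj(c,P):
    P=np.atleast_2d(P)-np.array(c["origin"]); p=P@R.from_euler("xyz",c["orientation"],degrees=True).as_matrix()
    p=p@np.array(c["K"]).T; return p[:,:2]/p[:,2:]
E
python3 - <<'E'
from h import *
from workcell import viewer
for n,f,o in (("top",3.7,(205,195)),("scene",4,(255,205))):
    c=viewer.camera(n)
    g=lambda u,v:((u+.5)/f-.5+o[0],(v+.5)/f-.5+o[1])
    pts={"top":{"railFarEnd":(548,38,.0835),"railNearEnd":(566,216,.0835),"testBL":(78,99,.088),"testFR":(215,92,.088),"testBR_near":(80,150,.088),"testFnear":(219,143,.088),"chkBL":(80,181,.088),"chkBnear":(84,235,.088),"chkF":(216,172,.088),"chkFnear":(219,223,.088),"knobtop":(369,133,.110),"knobbot":(385,145,.082)},
     "scene":{"railnear":(320,247,.0835),"railfar":(466,195,.0835),"knobtop":(284,107,.110),"chkB":(90,68,.088),"chkFn":(158,110,.088),"chkFf":(187,98,.088),"backwallnear":(55,75,.092),"backfar":(203,35,.092)}}[n]
    for k,(u,v,z) in pts.items(): print(n,k,ray(c,g(u,v),z)[0].round(4))
E
```

```text
top railFarEnd [0.5745 0.1296 0.0835]
top railNearEnd [0.4735 0.1204 0.0835]
top testBL [0.5377 0.3918 0.088 ]
top testFR [0.5419 0.3156 0.088 ]
top testBR_near [0.5088 0.3897 0.088 ]
top testFnear [0.513  0.3128 0.088 ]
top chkBL [0.4914 0.3891 0.088 ]
top chkBnear [0.4614 0.3858 0.088 ]
top chkF [0.4968 0.314  0.088 ]
top chkFnear [0.4683 0.3117 0.088 ]
top knobtop [0.5149 0.2289 0.11  ]
top knobbot [0.5133 0.2209 0.082 ]
scene railnear [0.4709 0.1121 0.0835]
scene railfar [0.5741 0.1252 0.0835]
scene knobtop [0.5177 0.2305 0.11  ]
scene chkB [0.4689 0.3886 0.088 ]
scene chkFn [0.4755 0.3086 0.088 ]
scene chkFf [0.499  0.3158 0.088 ]
scene backwallnear [0.4413 0.3806 0.092 ]
scene backfar [0.5518 0.3929 0.092 ]
```

```bash
python3 -m handwheel '[[0,0.03,-0.02,0.03,4],[0,0.07,-0.05,0.05,8],[0,0.11,-0.08,0.05,12],[0,0.15,-0.11,0.05,16],[0,0.19,-0.14,0.05,18]]'; python3 -m handwheel '[[0,0.04,-0.03,0,0],[0,0.08,-0.06,0,0],[0,0.12,-0.09,0,0],[0,0.16,-0.12,0,0],[0,0.16,-0.12,0,0]]'
python3 - <<'E'
from workcell import viewer
import cv2,pickle
c=viewer.camera("wrist"); cv2.imwrite("pics/w1.png",c["color"]); pickle.dump(c,open("w1.pkl","wb"))
E
```

```text
time: 0.75
ee_pos: [0.3104, 0.397, 0.2812]
tcp_rot: [180.0, 0.0, 95.4]
wrist_force: [-0.4, 0.7, -0.3]
opening: 0.0855
time: 1.25
ee_pos: [0.4739, 0.2736, 0.2801]
tcp_rot: [180.0, 0.1, 95.1]
wrist_force: [-0.3, 0.7, 0.3]
opening: 0.0856
```

View pics/w1.png

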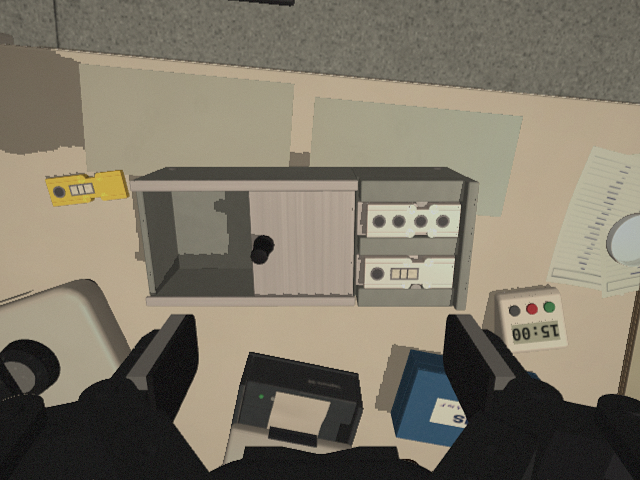

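The wrist view shows the station nearly aligned with the image. The test cassette (window and well) is at (407,273), the check cassette (four dots) at (408,220) and the knob top at (264,243). I'll fit contours and make the confirming crop.

```bash
python3 - <<'E'
from h import *
import pickle
c=pickle.load(open("w1.pkl","rb")); im=c["color"]
cv2.imwrite("pics/w1c.png",cv2.resize(im[160:315,235:485],None,fx=3.2,fy=3.2,interpolation=cv2.INTER_CUBIC))
hsv=cv2.cvtColor(im,cv2.COLOR_BGR2HSV)
m=((hsv[...,2]>185)&(hsv[...,1]<45)).astype(np.uint8)
m[:195]=0;m[300:]=0;m[:,:340]=0;m[:,468:]=0
m=cv2.morphologyEx(m,cv2.MORPH_CLOSE,np.ones((9,9)))
for k in cv2.findContours(m,0,1)[0]:
    if cv2.contourArea(k)<800: continue
    r=cv2.minAreaRect(k); b=cv2.boxPoints(r); P=ray(c,b,.088)
    print("cass",np.round(r[0],1),r[1:],P.mean(0).round(4),P[:,:2].round(4).tolist())
d=(hsv[...,2]<45).astype(np.uint8); d[:225]=0;d[275:]=0;d[:,:245]=0;d[:,285:]=0
k=max(cv2.findContours(d,0,1)[0],key=cv2.contourArea); print("knob",cv2.boundingRect(k))
pts={"rNearL":(134,186,.0835),"rFarL":(147,301,.0835),"rNearR":(357,185,.0835),"rFarR":(355,301,.0835),"shutterEndmid":(250,243,.078),"knobtop":(264,241,.110),"backN":(468,182,.092),"backF":(458,306,.092)}
for n,(u,v,z) in pts.items(): print(n,ray(c,(u,v),z)[0].round(4))
E
```

```text
cass [409.5 272. ] ((32.0, 89.0), 90.0) [0.5258 0.3537 0.088 ] [[0.5146, 0.3144], [0.508, 0.3886], [0.5368, 0.3939], [0.5436, 0.3179]]
cass [413.5 220.5] ((92.42162322998047, 33.12515640258789), 1.2730300426483154) [0.4807 0.3502 0.088 ] [[0.4971, 0.3139], [0.4693, 0.3111], [0.4644, 0.3855], [0.4921, 0.3902]]
knob (250, 235, 24, 29)
rNearL [0.4731 0.1219 0.0835]
rFarL [0.575  0.129  0.0835]
rNearR [0.4564 0.3013 0.0835]
rFarR [0.5587 0.3113 0.0835]
shutterEndmid [0.5151 0.2164 0.078 ]
knobtop [0.5017 0.2319 0.11  ]
backN [0.4448 0.3869 0.092 ]
backF [0.5515 0.3989 0.092 ]
```

View pics/w1c.png

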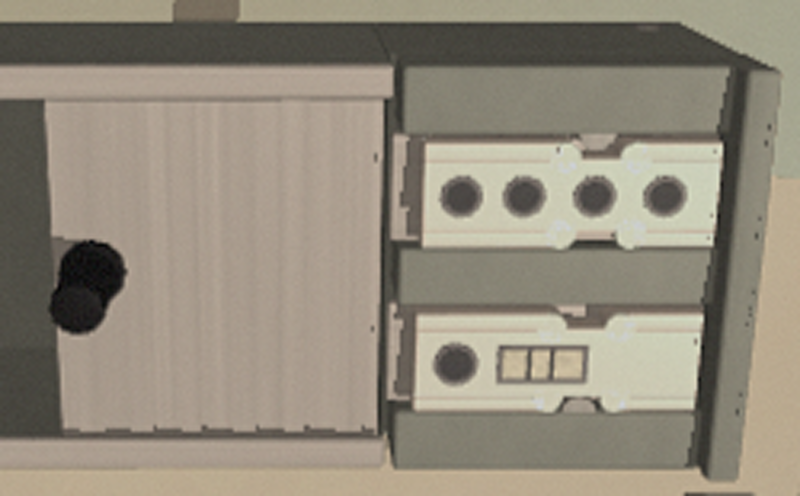

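```bash
python3 - <<'E'
from h import *
import pickle
c=pickle.load(open("w1.pkl","rb"))
g=lambda u,v:((u+.5)/3.2-.5+235,(v+.5)/3.2-.5+160)
for n,L in {"test":[(414,312),(412,411),(695,411),(704,312)],"chk":[(425,141),(422,247),(713,247),(722,141)]}.items():
    P=np.array([ray(c,g(*p),.088)[0] for p in L]); print(n,P.mean(0).round(4),P[:,:2].round(4).tolist())
for u,v,z in [(77,308,.11),(92,270,.082)]: print(ray(c,g(u,v),z).round(4))
t=np.radians(-84.8); ex=np.array([np.cos(t),np.sin(t)]); ey=np.array([-ex[1],ex[0]])
print(ex,ey)
E
```

```text
test [0.5264 0.3529 0.088 ] [[0.5157, 0.3137], [0.5438, 0.3165], [0.5371, 0.3921], [0.509, 0.3894]]
chk [0.4806 0.3496 0.088 ] [[0.47, 0.311], [0.4978, 0.3136], [0.4911, 0.3884], [0.4633, 0.3855]]
[[0.5143 0.2283 0.11  ]]
[[0.5137 0.2283 0.082 ]]
[ 0.09063258 -0.9958844 ] [0.9958844  0.09063258]
```

Measurements agree: station yaw ≈ −84.8° and origin ≈ (0.5076, 0.3065). The knob is at (0.514, 0.228), so the shutter is essentially shut. The test cassette's centre is at (0.526, 0.353). The tool yaw already matches, so I'm going down on the knob.

```bash
python3 -m handwheel '[[0,0.02,-0.023,-0.03,0],[0,0.04,-0.0453,-0.06,0],[0,0.04,-0.0453,-0.1,0],[0,0.04,-0.0453,-0.14,0],[0,0.04,-0.0453,-0.14,0]]' 30 ; python3 -m handwheel '[[0,0,0,-0.02,0],[0,0,0,-0.04,0],[0,0,0,-0.053,0],[0,0,0,-0.053,0]]'
python3 - <<'E'
from workcell import viewer
import cv2
c=viewer.camera("wrist"); cv2.imwrite("pics/w2.png",c["color"])
E
```

```text
time: 1.8
ee_pos: [0.509, 0.2292, 0.1349]
tcp_rot: [-179.5, 0.2, 95.2]
wrist_force: [0.1, -0.4, 0.2]
opening: 0.0854
time: 2.2
ee_pos: [0.5084, 0.2298, 0.0819]
tcp_rot: [-179.4, 0.2, 95.2]
wrist_force: [0.6, -0.1, 0.0]
opening: 0.0853
```

View pics/w2.png

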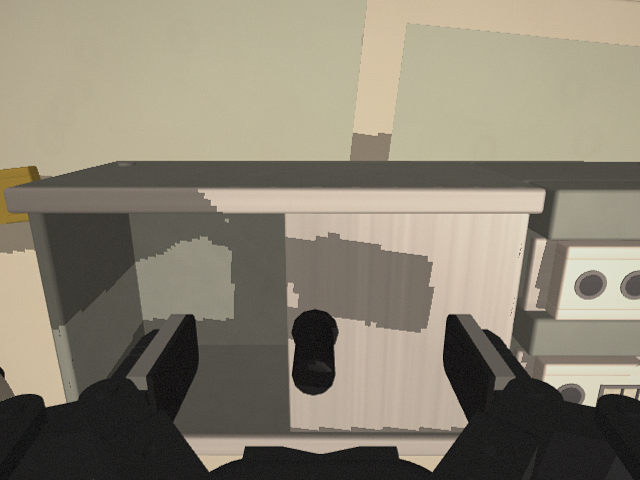

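```bash
python3 -m handwheel '[[0,0.0055,-0.0015,0.005,0],[0,0.0055,-0.0015,0.005,0],[0,0.0055,-0.0015,0.005,0]]'; python3 -m handwheel '[[1,0,0,0,0],[1,0,0,0,0],[1,0,0,0,0],[1,0,0,0,0],[1,0,0,0,0]]' 30;python3 -m handwheel '[[1,0,0,0,0],[1,0,0,0,0],[1,0,0,0,0]]'
```

```text
time: 2.55
ee_pos: [0.5152, 0.2285, 0.0892]
tcp_rot: [-179.6, 0.2, 95.2]
wrist_force: [-0.3, -0.2, -0.6]
opening: 0.0855
time: 3.05
ee_pos: [0.5151, 0.2285, 0.0892]
tcp_rot: [-179.6, 0.2, 95.2]
wrist_force: [-0.7, -0.6, 5.9]
opening: 0.0125
time: 3.35
ee_pos: [0.5151, 0.2285, 0.0892]
tcp_rot: [-179.6, 0.2, 95.2]
wrist_force: [-0.8, -0.2, 1.2]
opening: 0.0125
```

```bash
python3 -m handwheel '[[1,0.0014,-0.015,0,0],[1,0.0027,-0.03,0,0],[1,0.0041,-0.045,0,0],[1,0.0055,-0.06,0,0],[1,0.0055,-0.06,0,0]]'; python3 -m handwheel '[[1,0.0012,-0.013,0,0],[1,0.0024,-0.026,0,0],[1,0.0024,-0.026,0,0],[1,0.0024,-0.026,0,0]]'
```

```text
time: 3.85
ee_pos: [0.5208, 0.166, 0.0892]
tcp_rot: [-179.6, 0.2, 95.0]
wrist_force: [0.3, -1.3, 0.3]
opening: 0.0127
time: 4.25
ee_pos: [0.5231, 0.141, 0.0893]
tcp_rot: [-179.6, 0.0, 95.1]
wrist_force: [-1.8, 10.5, 0.9]
opening: 0.013
```

The shutter has moved ≈88 mm and is pushing against its stop. I'll release it, lift and look.

```bash
python3 -m handwheel '[[0,0,0,0,0],[0,0,0,0,0],[0,0,0,0,0],[0,0,0,0,0],[0,0,0,0,0]]'; python3 -m handwheel '[[0,0,0,0.04,0],[0,0,0.03,0.08,0],[0,-0.01,0.07,0.12,0],[0,-0.02,0.1,0.15,0],[0,-0.02,0.13,0.15,0]]';  python3 -m handwheel '[[1,0,0.0,0,0],[1,0,0,0,0],[1,0,0,0,0],[1,0,0,0,0],[1,0,0,0,0]]'; python3 - <<'E'
from workcell import viewer
import cv2,pickle
c=viewer.camera("wrist"); cv2.imwrite("pics/w3.png",c["color"]); pickle.dump(c,open("w3.pkl","wb"))
E
```

```text
time: 4.75
ee_pos: [0.5231, 0.1408, 0.0893]
tcp_rot: [-179.6, 0.0, 95.1]
wrist_force: [0.4, 0.1, -0.3]
opening: 0.0833
time: 5.25
ee_pos: [0.5033, 0.2727, 0.245]
tcp_rot: [-180.0, -0.1, 95.1]
wrist_force: [1.2, 0.4, 0.4]
opening: 0.0851
time: 5.75
ee_pos: [0.5034, 0.2719, 0.2446]
tcp_rot: [-179.9, -0.1, 95.0]
wrist_force: [-0.4, 0.3, -0.4]
opening: 0.0121
```

View pics/w3.png

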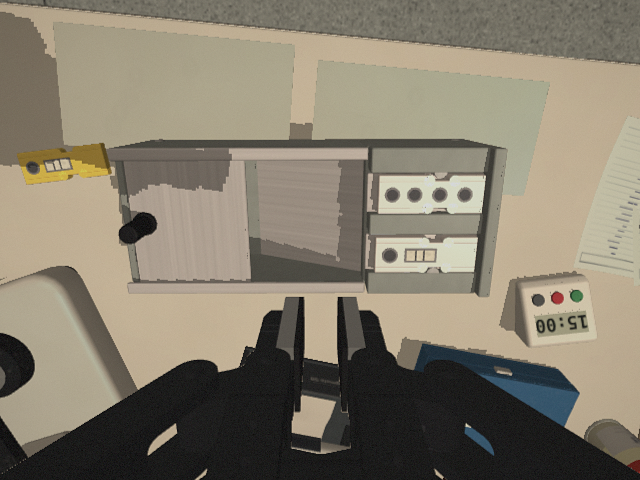

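The mouth is fully open: the shutter edge is at px ~(248,220) and the knob at (138,228). Next I'll close the fingers and hover over the rear of the test cassette.

```bash
python3 -m handwheel '[[1,0.01,0.045,0,0],[1,0.02,0.09,-0.02,0],[1,0.0205,0.104,-0.06,0],[1,0.0205,0.104,-0.1,0],[1,0.0205,0.104,-0.13,0]]'; python3 -m handwheel '[[1,0,0,0,0],[1,0,0,0,0],[1,0,0,0,0]]'; python3 - <<'E'
from workcell import viewer
import cv2,pickle
for n in("wrist","scene","top"):
    c=viewer.camera(n); cv2.imwrite(f"pics/{n}4.png",c["color"])
    if n=="scene": cv2.imwrite("pics/scene4c.png",cv2.resize(c["color"][165:315,220:400],None,fx=4,fy=4,interpolation=cv2.INTER_CUBIC))
E
```

```text
time: 6.3
ee_pos: [0.5232, 0.3758, 0.1113]
tcp_rot: [-179.8, -0.0, 95.1]
wrist_force: [0.9, -0.2, -0.3]
opening: 0.0
time: 6.6
ee_pos: [0.524, 0.376, 0.1137]
tcp_rot: [-179.9, -0.1, 95.0]
wrist_force: [-0.1, -0.8, 0.7]
opening: 0.0
```

View pics/wrist4.png

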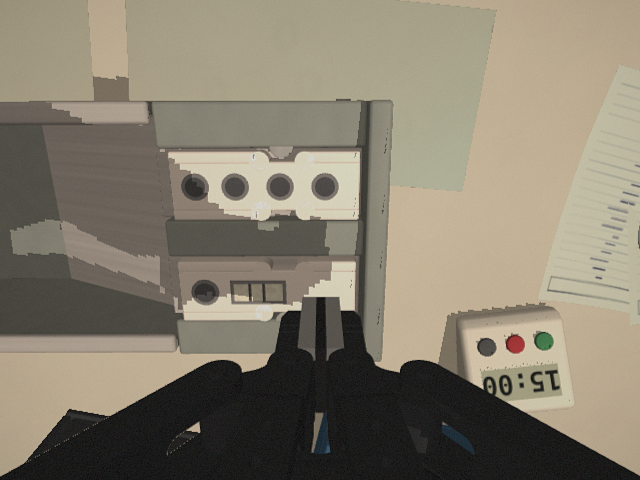

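View pics/scene4c.png

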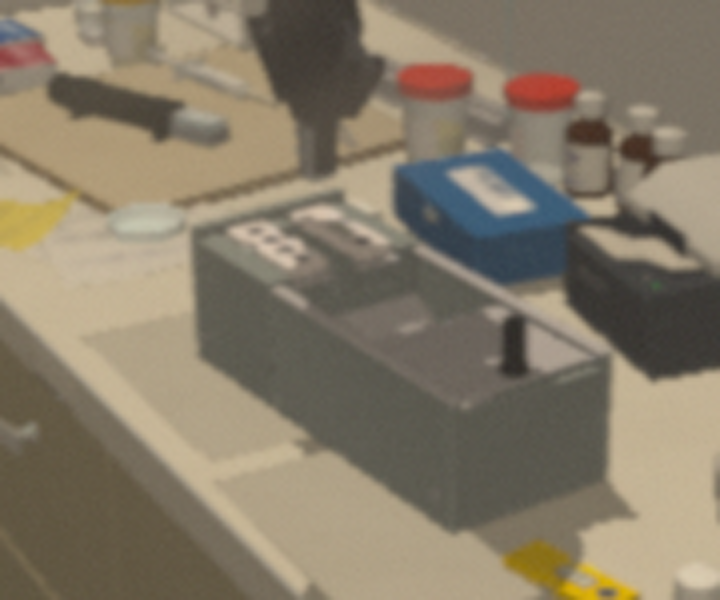

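Closed tips are about 14 mm long (station x) by 22 mm wide, centred over the rear of the test cassette. Going down in small steps while watching the force.

```bash
python3 -m handwheel '[[1,0,0,-0.01,0],[1,0,0,-0.02,0],[1,0,0,-0.021,0]]'; python3 -m handwheel '[[1,0,0,0,0],[1,0,0,0,0]]'
```

```text
time: 7.05
ee_pos: [0.5233, 0.3756, 0.0905]
tcp_rot: [-179.8, -0.1, 95.0]
wrist_force: [-0.4, -0.1, -0.5]
opening: -0.0002
time: 7.25
ee_pos: [0.5231, 0.3755, 0.0901]
tcp_rot: [-179.8, -0.0, 95.0]
wrist_force: [0.2, -0.3, -0.4]
opening: 0.0001
```

```bash
python3 -m handwheel '[[1,0.0005,0,-0.0015,0],[1,0.0005,0,-0.003,0],[1,0.0005,0,-0.003,0]]'; python3 -m handwheel '[[1,0,0,-0.001,0],[1,0,0,-0.001,0]]'
```

```text
time: 7.55
ee_pos: [0.5238, 0.3756, 0.0875]
tcp_rot: [-179.8, -0.1, 95.0]
wrist_force: [-0.7, 0.1, 4.2]
opening: -0.0002
time: 7.75
ee_pos: [0.524, 0.3758, 0.0871]
tcp_rot: [-179.9, -0.1, 95.0]
wrist_force: [-0.5, -0.1, 5.2]
opening: -0.0
```

```bash
python3 -m handwheel '[[1,0,0,-0.001,0],[1,0,0,-0.0015,0],[1,0,0,-0.0015,0]]'; python3 -m handwheel '[[1,0,0,-0.001,0],[1,0,0,-0.001,0]]'
```

```text
time: 8.05
ee_pos: [0.5242, 0.376, 0.0866]
tcp_rot: [-179.9, -0.1, 95.0]
wrist_force: [-1.5, 0.4, 8.0]
opening: 0.0001
time: 8.25
ee_pos: [0.5246, 0.3762, 0.0867]
tcp_rot: [180.0, -0.2, 95.0]
wrist_force: [-0.3, 0.1, 7.6]
opening: -0.0001
```

```bash
python3 -m handwheel '[[1,0,0,-0.002,0],[1,0,0,-0.002,0]]'; python3 -m handwheel '[[1,0,0,-0.002,0],[1,0,0,-0.002,0]]'
```

```text
time: 8.45
ee_pos: [0.5248, 0.3765, 0.0861]
tcp_rot: [179.9, -0.2, 95.0]
wrist_force: [-2.0, -1.6, 10.1]
opening: -0.0005
time: 8.65
ee_pos: [0.5248, 0.3766, 0.0857]
tcp_rot: [179.8, -0.3, 95.1]
wrist_force: [-4.0, -1.5, 11.8]
opening: 0.0002
```

```bash
python3 -m handwheel '[[1,-0.0007,-0.0005,-0.003,0],[1,-0.0007,-0.0005,-0.003,0]]'; python3 -m handwheel '[[1,-0.0005,-0.0005,-0.003,0],[1,-0.0005,-0.0005,-0.003,0]]'
```

```text
time: 8.85
ee_pos: [0.5248, 0.3766, 0.0851]
tcp_rot: [179.6, -0.4, 95.1]
wrist_force: [-1.7, -1.8, 16.2]
opening: -0.0001
time: 9.05
ee_pos: [0.5248, 0.3767, 0.0848]
tcp_rot: [179.5, -0.5, 95.1]
wrist_force: [-3.2, -1.3, 16.0]
opening: -0.0
```

```bash
python3 -m handwheel '[[1,0,-0.002,-0.0027,0],[1,0.0002,-0.003,-0.0027,0]]'
```

```text
time: 9.25
ee_pos: [0.5253, 0.3754, 0.0851]
tcp_rot: [179.3, -0.8, 95.1]
wrist_force: [-4.6, 4.9, 16.9]
opening: 0.0001
```

```bash
python3 -m handwheel '[[1,0.0001,-0.0025,-0.0025,0],[1,0.0002,-0.0035,-0.0025,0]]'
```

```text
time: 9.45
ee_pos: [0.5259, 0.3736, 0.0855]
tcp_rot: [179.1, -1.0, 95.2]
wrist_force: [-3.5, 5.9, 14.8]
opening: -0.0001
```

```bash
python3 -m handwheel '[[1,-0.0012,-0.0025,-0.003,0],[1,-0.0012,-0.004,-0.003,0]]'
```

```text
time: 9.65
ee_pos: [0.5257, 0.3718, 0.0857]
tcp_rot: [178.9, -1.3, 95.2]
wrist_force: [-0.7, 5.8, 15.3]
opening: 0.0002
```

```bash
python3 -m handwheel '[[1,-0.0006,-0.0025,-0.003,0],[1,-0.0006,-0.004,-0.003,0]]'; python3 - <<'E'
from workcell import viewer
import cv2,pickle
c=viewer.camera("wrist"); cv2.imwrite("pics/w5.png",c["color"])
E
```

```text
time: 9.85
ee_pos: [0.5262, 0.3699, 0.0859]
tcp_rot: [178.6, -1.6, 95.3]
wrist_force: [-1.2, 5.1, 15.4]
opening: -0.0003
```

View pics/w5.png

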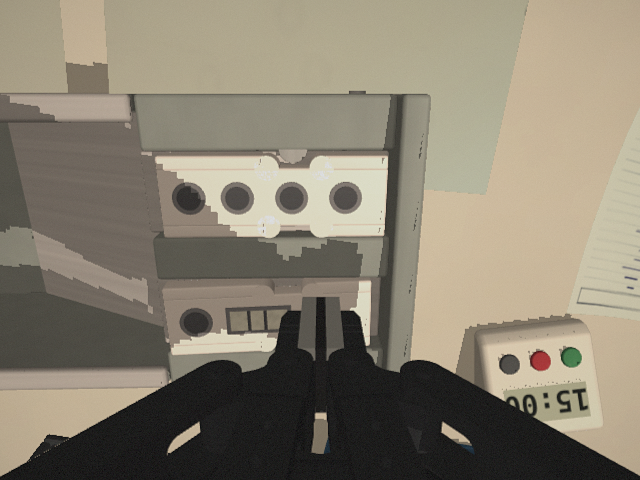

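The cassette has moved about 3 mm and the force is steady at ~15 N. I'll continue with longer calls, because re-basing on the measured pose every call lets the tilt build up.

```bash
python3 -m handwheel '[[1,-0.0006,-0.004,-0.003,0],[1,-0.0006,-0.006,-0.003,0],[1,-0.0004,-0.008,-0.0028,0],[1,-0.0004,-0.01,-0.0026,0],[1,-0.0002,-0.012,-0.0024,0]]'; python3 - <<'E'
from workcell import viewer
import cv2,pickle
c=viewer.camera("wrist"); cv2.imwrite("pics/w6.png",c["color"])
E
```

```text
time: 10.4
ee_pos: [0.5273, 0.3597, 0.0867]
tcp_rot: [178.3, -1.9, 95.4]
wrist_force: [-0.1, 5.2, 13.6]
opening: -0.0001
```

View pics/w6.png

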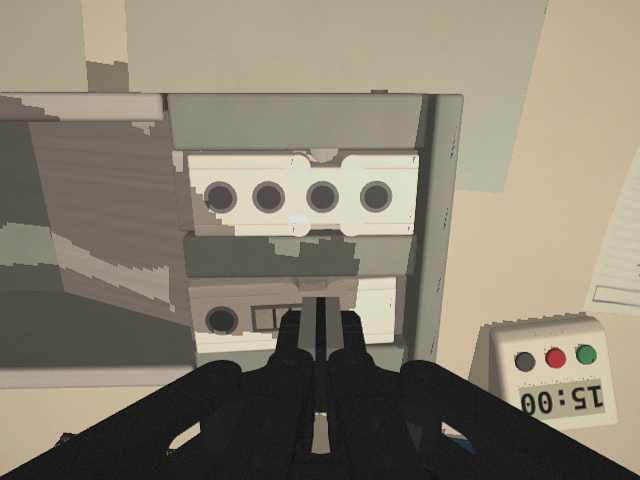

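The fingers slipped about 12 mm over the cassette, which is still held by the catch, so the press has to be somewhat firmer (18–19 N). I'll lift, go back to the rear end and press again.

```bash
python3 -m handwheel '[[1,-0.001,0,0.006,0],[1,-0.003,0.014,0.006,0],[1,-0.003,0.014,0.006,0],[1,-0.003,0.014,0.006,0]]';python3 -m handwheel '[[1,0,0,0,0],[1,0,0,0,0]]'; python3 - <<'E'
from workcell import viewer
import cv2,pickle
c=viewer.camera("wrist"); cv2.imwrite("pics/w7.png",c["color"])
E
```

```text
time: 10.85
ee_pos: [0.5238, 0.3736, 0.0916]
tcp_rot: [178.4, -1.8, 95.4]
wrist_force: [0.1, -0.6, 0.4]
opening: 0.0002
time: 11.05
ee_pos: [0.5235, 0.3734, 0.0909]
tcp_rot: [178.5, -1.8, 95.4]
wrist_force: [0.0, 0.1, -0.3]
opening: 0.0004
```

View pics/w7.png

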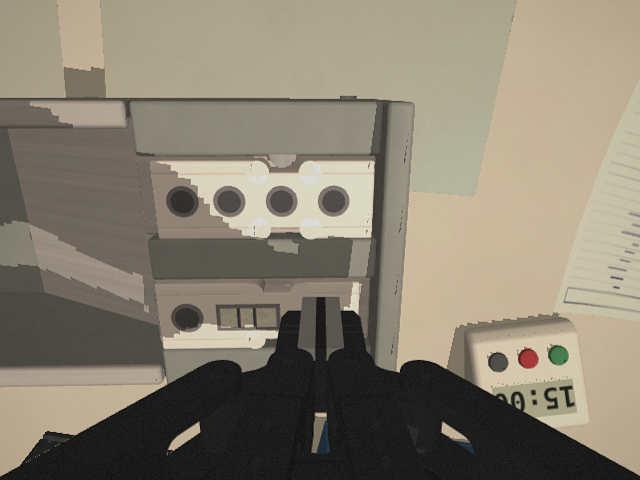

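```bash
python3 -m handwheel '[[1,0,0.0045,-0.001,0],[1,0,0.0045,-0.003,0],[1,0,0.0045,-0.005,0],[1,0,0.0045,-0.007,0],[1,0,0.0045,-0.007,0]]'
```

```text
time: 11.6
ee_pos: [0.524, 0.3785, 0.0859]
tcp_rot: [178.3, -1.9, 95.4]
wrist_force: [-2.7, 0.4, 11.3]
opening: 0.0001
```

```bash
python3 -m handwheel '[[1,-0.0005,0,-0.004,0],[1,-0.0005,0,-0.0048,0],[1,-0.0005,0,-0.0048,0]]'
```

```text
time: 11.9
ee_pos: [0.5246, 0.3794, 0.0844]
tcp_rot: [178.1, -2.0, 95.4]
wrist_force: [-1.5, -1.1, 17.7]
opening: -0.0002
```

```bash
python3 -m handwheel '[[1,-0.0008,-0.002,-0.0033,0],[1,-0.0008,-0.0035,-0.0034,0],[1,-0.0008,-0.005,-0.0034,0]]'
```

```text
time: 12.2
ee_pos: [0.5249, 0.3768, 0.0849]
tcp_rot: [177.8, -2.4, 95.5]
wrist_force: [-2.5, 6.0, 16.9]
opening: 0.0001
```

```bash
python3 -m handwheel '[[1,-0.001,-0.002,-0.0038,0],[1,-0.001,-0.0035,-0.0038,0],[1,-0.001,-0.005,-0.0036,0]]';python3 - <<'E'
from workcell import viewer
import cv2,pickle
c=viewer.camera("wrist"); cv2.imwrite("pics/w8.png",c["color"])
E
```

```text
time: 12.5
ee_pos: [0.5253, 0.3743, 0.0852]
tcp_rot: [177.4, -2.7, 95.6]
wrist_force: [-1.7, 7.5, 17.4]
opening: -0.0
```

View pics/w8.png

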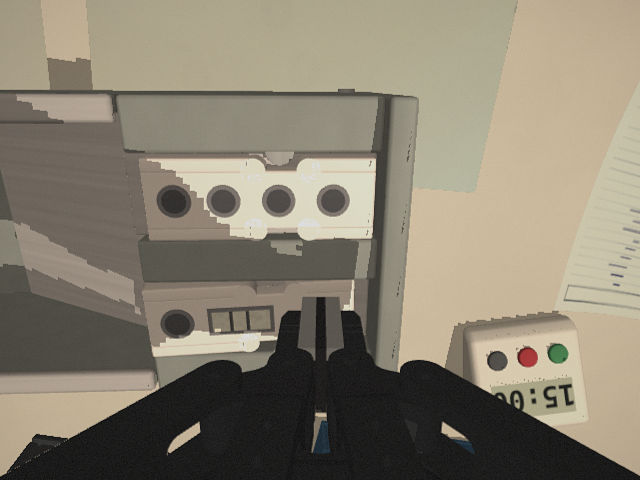

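```bash
python3 -m handwheel '[[1,-0.001,-0.0025,-0.0037,0],[1,-0.001,-0.0045,-0.0037,0],[1,-0.001,-0.006,-0.0036,0]]';python3 - <<'E'
from workcell import viewer
import cv2,pickle
c=viewer.camera("wrist"); cv2.imwrite("pics/w9.png",c["color"])
E
```

```text
time: 12.85
ee_pos: [0.5255, 0.3704, 0.0856]
tcp_rot: [177.1, -3.0, 95.6]
wrist_force: [-1.7, 6.6, 17.1]
opening: -0.0001
```

View pics/w9.png

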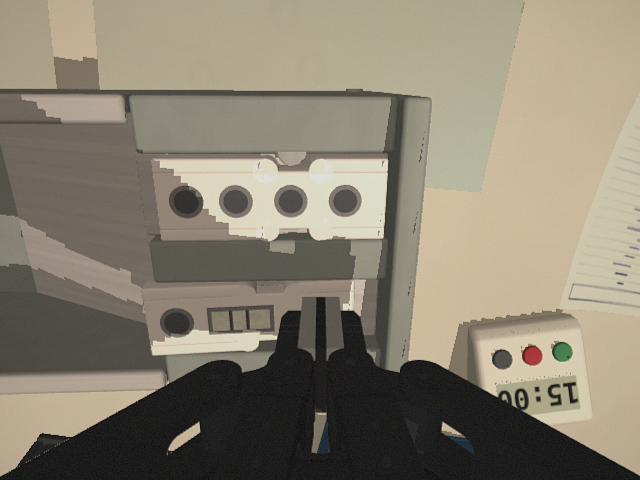

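The cassette now follows the fingers (well fixed at px 177 while the station moves past): it's out of the catch. I'll continue at slightly lower force.

```bash
python3 -m handwheel '[[1,-0.0008,-0.004,-0.0033,0],[1,-0.0008,-0.006,-0.0031,0],[1,-0.0008,-0.008,-0.0029,0],[1,-0.0006,-0.01,-0.0027,0],[1,-0.0004,-0.012,-0.0025,0]]'
```

```text
time: 13.4
ee_pos: [0.5264, 0.36, 0.0867]
tcp_rot: [176.8, -3.3, 95.7]
wrist_force: [-1.7, 4.8, 16.1]
opening: 0.0001
```

```bash
python3 -m handwheel '[[1,-0.001,-0.004,-0.0028,0],[1,-0.001,-0.006,-0.0026,0],[1,-0.001,-0.008,-0.0024,0],[1,-0.0008,-0.01,-0.0022,0],[1,-0.0006,-0.012,-0.002,0]]'; python3 - <<'E'
from workcell import viewer
import cv2,pickle
c=viewer.camera("wrist"); cv2.imwrite("pics/w10.png",c["color"])
E
```

```text
time: 13.9
ee_pos: [0.5273, 0.3497, 0.0877]
tcp_rot: [176.5, -3.5, 95.7]
wrist_force: [0.6, 4.0, 12.0]
opening: 0.0
```

View pics/w10.png

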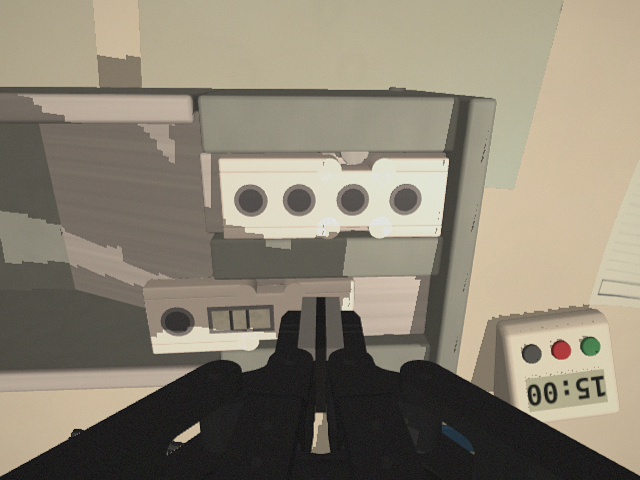

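No slip: the cassette moved with the fingers and its front now overhangs the mouth. About 25 mm remain.

```bash
python3 -m handwheel '[[1,-0.0006,-0.004,-0.0024,0],[1,-0.0004,-0.006,-0.0023,0],[1,-0.0004,-0.008,-0.0022,0],[1,-0.0002,-0.01,-0.0021,0],[1,0,-0.012,-0.002,0]]'
```

```text
time: 14.45
ee_pos: [0.5285, 0.3384, 0.0881]
tcp_rot: [176.3, -3.7, 95.8]
wrist_force: [-0.3, 1.7, 11.3]
opening: -0.0001
```

```bash
python3 -m handwheel '[[1,-0.0006,-0.004,-0.0022,0],[1,-0.0004,-0.006,-0.0021,0],[1,-0.0004,-0.008,-0.002,0],[1,-0.0002,-0.01,-0.002,0],[1,0,-0.012,-0.0019,0]]'; python3 - <<'E'
from workcell import viewer
import cv2,pickle
c=viewer.camera("wrist"); cv2.imwrite("pics/w11.png",c["color"])
E
```

```text
time: 14.95
ee_pos: [0.5296, 0.3273, 0.0884]
tcp_rot: [176.1, -3.8, 95.8]
wrist_force: [-0.1, 1.8, 9.8]
opening: -0.0001
```

View pics/w11.png

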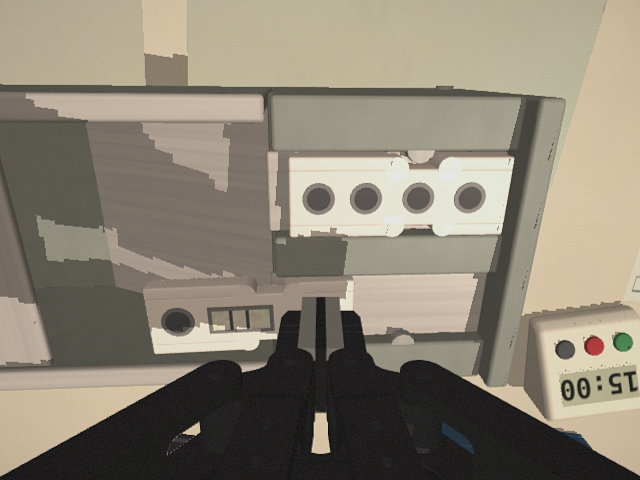

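```bash
python3 -m handwheel '[[1,-0.0003,-0.003,-0.0018,0],[1,-0.0003,-0.0045,-0.0018,0],[1,-0.0002,-0.005,-0.0018,0]]'; python3 -m handwheel '[[1,0,0,0.01,0],[1,0,0,0.03,0],[1,0,0,0.06,0],[1,0,0,0.06,0],[1,0,0,0.06,0]]'; python3 - <<'E'
from workcell import viewer
import cv2,pickle
c=viewer.camera("wrist"); cv2.imwrite("pics/w12.png",c["color"])
E
```

```text
time: 15.3
ee_pos: [0.5303, 0.3228, 0.0884]
tcp_rot: [175.9, -3.9, 95.8]
wrist_force: [-0.2, 1.7, 8.7]
opening: 0.0
time: 15.8
ee_pos: [0.5306, 0.3229, 0.1493]
tcp_rot: [175.8, -3.9, 95.8]
wrist_force: [0.1, 1.7, -0.7]
opening: -0.0
```

View pics/w12.png

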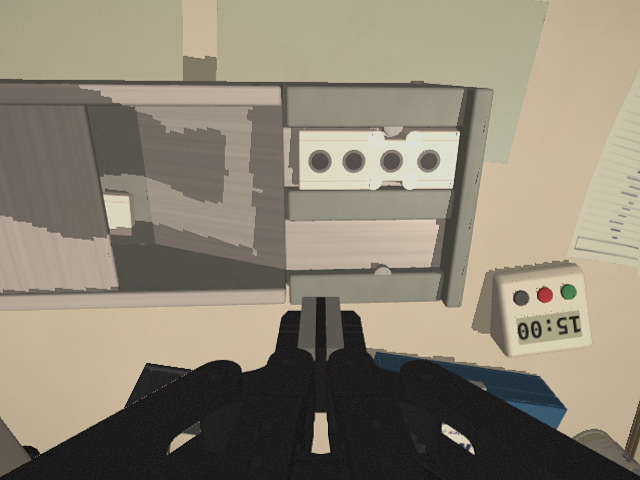

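The cassette dropped through the mouth: the lane is empty and its rear end shows at (118,212) down in the chute. The check cassette is unmoved. Back to the knob.

```bash
python3 -m handwheel '[[0,-0.002,-0.045,0.01,0],[0,-0.004,-0.09,0.01,0],[0,-0.006,-0.135,0.01,0],[0,-0.0075,-0.182,0.01,0],[0,-0.0075,-0.182,0.01,0]]'; python3 -m handwheel '[[0,0,0,0,0],[0,0,0,0,0]]'; python3 - <<'E'
from workcell import viewer
import cv2,pickle
c=viewer.camera("wrist"); cv2.imwrite("pics/w13.png",c["color"])
E
```

```text
time: 16.35
ee_pos: [0.522, 0.1362, 0.1573]
tcp_rot: [176.0, -3.8, 95.5]
wrist_force: [0.9, 0.6, -0.4]
opening: 0.0725
time: 16.55
ee_pos: [0.5217, 0.1363, 0.1564]
tcp_rot: [176.1, -3.8, 95.5]
wrist_force: [-1.0, 1.0, -1.0]
opening: 0.0854
```

View pics/w13.png

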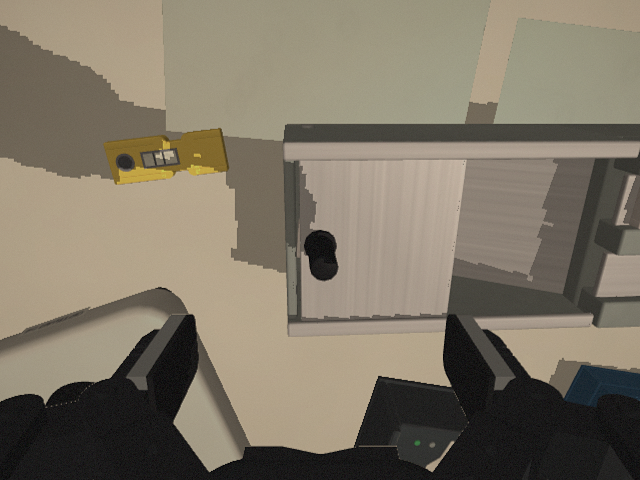

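```bash
python3 -m handwheel '[[0,0.0014,0.0045,-0.01,0],[0,0.0014,0.0045,-0.03,0],[0,0.0014,0.0045,-0.05,0],[0,0.0014,0.0045,-0.063,0],[0,0.0014,0.0045,-0.063,0]]'; python3 -m handwheel '[[0,0,0,0,0],[0,0,0,0,0]]'; python3 - <<'E'
from workcell import viewer
import cv2,pickle
c=viewer.camera("wrist"); cv2.imwrite("pics/w14.png",c["color"])
E
```

```text
time: 17.1
ee_pos: [0.5219, 0.1419, 0.091]
tcp_rot: [176.3, -3.8, 95.6]
wrist_force: [0.1, -1.1, 0.0]
opening: 0.0854
time: 17.3
ee_pos: [0.5221, 0.1422, 0.0915]
tcp_rot: [176.3, -3.8, 95.6]
wrist_force: [0.7, 0.1, 0.3]
opening: 0.0856
```

View pics/w14.png

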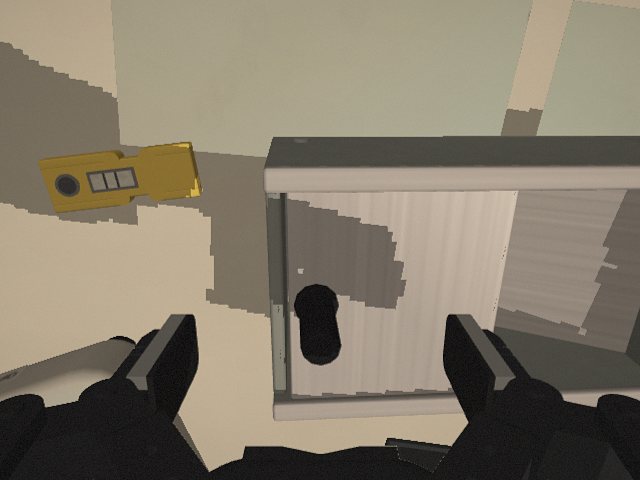

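```bash
python3 - <<'E'
from h import *
from workcell import viewer
c=viewer.camera("wrist")
print(ray(c,(322,346),.11),ray(c,(316,303),.082))
E
```

```text
[[0.52142084 0.14138562 0.11      ]] [[0.52113176 0.14093161 0.082     ]]
```

Knob measured at (0.521, 0.141) and the TCP is at (0.522, 0.142), so they are aligned. Gripping and closing the shutter.

```bash
python3 -m handwheel '[[1,0,-0.001,0,0],[1,0,-0.001,0,0],[1,0,-0.001,0,0],[1,0,-0.001,0,0],[1,0,-0.001,0,0]]' 30;python3 -m handwheel '[[1,0,0,0,0],[1,0,0,0,0]]'
```

```text
time: 17.9
ee_pos: [0.5223, 0.1415, 0.0919]
tcp_rot: [176.2, -3.9, 95.7]
wrist_force: [-3.4, 14.3, 5.0]
opening: 0.013
time: 18.1
ee_pos: [0.5222, 0.1418, 0.092]
tcp_rot: [176.2, -3.9, 95.7]
wrist_force: [-0.7, 3.2, 2.1]
opening: 0.0128
```

```bash
python3 -m handwheel '[[1,-0.0014,0.015,0,0],[1,-0.0027,0.03,0,0],[1,-0.0041,0.045,0,0],[1,-0.0055,0.06,0,0],[1,-0.0055,0.06,0,0]]'; python3 -m handwheel '[[1,-0.0012,0.013,0,0],[1,-0.0024,0.026,0,0],[1,-0.0024,0.026,0,0],[1,-0.0024,0.026,0,0]]'
```

```text
time: 18.6
ee_pos: [0.5166, 0.2043, 0.092]
tcp_rot: [176.2, -3.9, 95.8]
wrist_force: [0.3, 0.8, 0.9]
opening: 0.0127
time: 19.0
ee_pos: [0.5142, 0.2297, 0.092]
tcp_rot: [176.2, -3.8, 95.8]
wrist_force: [1.0, -9.8, 3.4]
opening: 0.0128
```

```bash
python3 -m handwheel '[[1,0,0.003,0,0],[1,0,0.003,0,0]]'; python3 -m handwheel '[[0,0,0,0,0],[0,0,0,0,0],[0,0,0,0,0],[0,0,0,0,0],[0,0,0,0,0]]'; python3 -m handwheel '[[0,0,0,0.04,0],[0,0,0,0.08,0],[0,-0.02,0.03,0.12,0],[0,-0.03,0.04,0.16,0],[0,-0.03,0.04,0.16,0]]'; python3 - <<'E'
from workcell import viewer
import cv2,pickle
for n in ("wrist","top"):
    c=viewer.camera(n); cv2.imwrite(f"pics/{n}15.png",c["color"])
cv2.imwrite("pics/top15c.png",cv2.resize(c["color"][150:300,100:500],None,fx=2,fy=2))
E
```

```text
time: 19.2
ee_pos: [0.5143, 0.2299, 0.092]
tcp_rot: [176.2, -3.4, 95.6]
wrist_force: [-0.2, -20.5, 6.6]
opening: 0.0127
time: 19.7
ee_pos: [0.5142, 0.2302, 0.092]
tcp_rot: [176.2, -3.4, 95.6]
wrist_force: [-0.0, 0.4, 0.3]
opening: 0.0831
time: 20.2
ee_pos: [0.4844, 0.2724, 0.2585]
tcp_rot: [175.8, -3.6, 95.8]
wrist_force: [0.0, 0.2, 0.3]
opening: 0.085
```

View pics/wrist15.png

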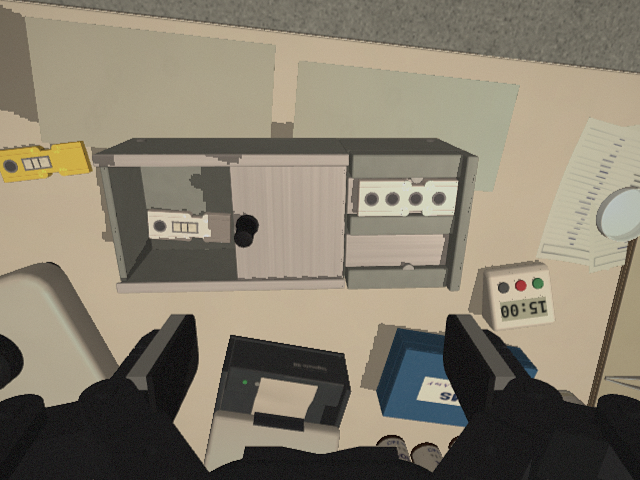

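View pics/top15c.png

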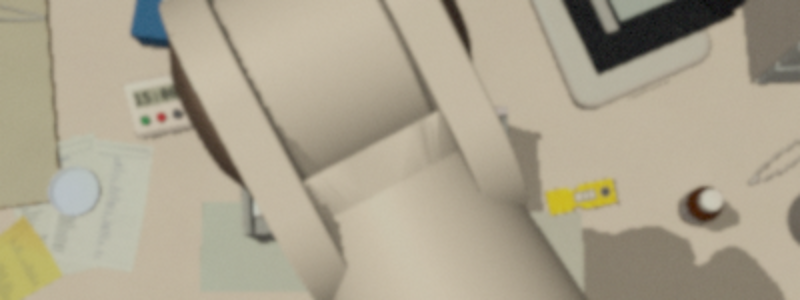

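The wrist view shows the test cassette flat on the bin floor at (185,226), the shutter shut against the ledge at (346,220), and the check cassette in place at (407,198). The timer (top px ~(180,203)) and bottle (~(453,252)) stand where they did. The robot touches nothing, so I'm handing in.

```bash
python3 -c "
from workcell import job_done,get_obs
print(get_obs()['wrist_force']); print(job_done())"
```

```text
[-0.55805465 -0.14018463 -0.26442727]
the job is handed in; nothing more can be done
None
```

The spent test cassette is in the bin, the shutter is shut again, and I've handed the job in at about 20 s. No verdict was reported.

- **Opening:** I gripped the knob and pulled the shutter about 88 mm open, until it pushed back at its stop.
- **Sliding the cassette:** The first press, at about 15 N, slipped roughly 12 mm over the cassette without freeing it from the catch. I lifted, pressed again at its rear end with about 17–18 N (about 19 N with the drag, by the wrist readings after each move) and it came free. It then slid with the fingers until it tipped off the ledge.
- **Closing:** I pushed the shutter back about 88 mm until it pressed on its stop with about 20 N.

**Last checks:**
- The pictures show the test cassette lying flat in the bin and the shutter closed against the ledge.
- The check cassette, timer and bottle look where they were. I judged that by eye, without measuring the distances.
- The wrist force was near zero, so the gripper was touching nothing.
- The gripper was tilted about 4° after pressing. This did not affect closing the shutter.

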